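# Hang the signal conditioner on its keyhole screw

### The job

Hang the blue signal conditioner on the brass-headed screw in the side of the big grey power amplifier: put the round hole of its keyhole ear over the screw head until its back lies on the case, then push it straight down under the sprung washer, over the drag of the ridges, until it has snapped fully home at the end of the slot. Work slowly and by feel: 15 N is push enough anywhere, and over 25 N would strain the ear and the screw. Let go and leave it hanging plumb and flat on the case, with the other things lying about left where they are.

Things in the scene. Friction and masses are not known exactly. Their poses are not given: they have to be found in the camera images.
- conditioner: Loose blue signal conditioner box, 52 wide (x) x 55 deep (y) x 85 high, 0.19-0.33 kg, upright on the bench. Origin: centre of underside; z up, +y out of its back. Bare flat sides (x = -26, +26) to grip at heights 10-80. Front (-y): two metal sockets stick out 13 at height 24. At its back a steel ear 40 wide, 2 thick stands from the box top to z 138, rear face flush with the back (y +27.5).
- keyhole (a point): Centre of the ear's round (eight-sided) hole, 14 mm across, in the plane of the ear's rear face: conditioner frame 0, 27.5, 100 mm; same axes. At its top, z 103.1 to 107, a 45 degree neck leads up into the narrow slot.
- slot_end (a point): Where the screw's axis lies when the ear is fully home, 24 mm above the hole centre: conditioner frame 0, 27.5, 124 mm; same axes. The slot is 6.2 mm wide and closed at z 126.5. On the front (-y) side each cheek of the slot has a pressed ridge: total thickness rises from 2 mm at z 107 to 4.5 mm at z 118 and drops back to 2 mm at z 120.5.
- amplifier: Fixed power amplifier, light grey steel case 360 (x) x 430 (y) x 220 mm high. Origin: centre of its underside on the bench, z up. Meter, knobs and handles on its +x face. Its bare, upright -y face (at y -215) carries the screw.
- screw_root (a point): Centre of the screw's black 18 mm square opening in the amplifier's -y face (amplifier frame 20, -215, 185 mm; amplifier's axes). The screw is clamped by hand in that opening: its axis, straight out along -y, is up to 5.5 mm off this centre along x and up to 5.5 mm in height. Shank 5 mm diameter; flat brass head 11 mm diameter, 8 to 11 mm out from the case. The face counts as flat.
- washer (a joint): How far (m) the steel washer under the screw head (10 mm diameter) is pushed outwards: 0 at rest, 3 mm off the case; limit 0.0025. Spring 5 N per mm, 2 N preload. Going down, the ear is free for some 8 mm, then its ridges lift the washer and it drags, up to about 10 N, more than its weight, until the washer snaps down behind the ridges some 2 mm before the hard stop at the slot's end.
- tin: Loose flat round tin, 70 mm diameter, 26 high, white lid. Origin: centre of its underside.
- cube: Loose aluminium mounting cube 40 x 40 x 35 mm high with a small sensor on top, 53 mm high in all. Origin: centre of its underside.
- screwdriver: Loose screwdriver lying on top of the amplifier, 170 mm long along its x, 30 mm thick at most. Origin: under the middle of its length.
There are look-alikes about, which are no part of the job. Of the things shaped like the conditioner, the blue one is meant.

How it is judged (in metres and radians):
On the way:
1. the screw head is through the round hole and the ear's back lies on the case (within 2.5 mm) (x of keyhole in the frame of screw_root between -0.009 and 0.009 m and y of keyhole in the frame of screw_root between -0.0025 and 0.0015 m and z of keyhole in the frame of screw_root between -0.0105 and 0.0125 m), for 0.05 s.
At the end, for the whole second after the job is handed in: The conditioner hangs at rest, released, fully home: screw at the slot's end with the washer snapped down behind the ridges (lifted less than 0.2 mm; so within 2 mm of the end), the ear flat on the case within 2 mm, the box plumb and square to the case within 4 degrees (value of joint washer below 0.0002 m and x of slot_end in the frame of screw_root between -0.0075 and 0.0075 m and y of slot_end in the frame of screw_root between -0.002 and 0.0015 m and z of slot_end in the frame of screw_root between -0.0075 and 0.007 m and angle between the z axis of conditioner and the z axis of amplifier, either way round below 0.07 rad and angle between the y axis of conditioner and the y axis of amplifier, either way round below 0.07 rad and linear speed of conditioner below 0.01 m/s); the robot touches nothing.
It fails at once if the conditioner bears on the screw and the case with more than 30 N in all (every contact added up, the washer's pinch on the ridges with it) (contact force between conditioner and amplifier above 30 N).
It fails at once if the tin is pushed more than 15 mm (distance of tin from where it was at the start of the episode above 0.015 m).
It fails at once if the cube is pushed more than 15 mm (distance of cube from where it was at the start of the episode above 0.015 m).
It fails at once if the screwdriver is pushed more than 15 mm (distance of screwdriver from where it was at the start of the episode above 0.015 m).
It also fails if it takes over 72 s, if anything falls off the work surface, if the arm or the gripper's body presses on something with over 40 N, if the wrist force passes 120 N, or if a joint passes its speed limit or range.

### The arm

A 6-joint arm with a two-finger parallel gripper is mounted at the origin on the work surface. World frame = base frame: x ahead of the robot, y to its left, z up, the work surface at z = 0. Lengths are in mm, angles in rad, forces in N, time in s.
With the tool pointing down it reaches from about 275 to 750 mm from the base axis. Payload 10.2 kg.
Tool frame: the origin (TCP) lies at the very end of the fingers, on their centre line; the grasp point (between the pads) lies 19 mm behind it; z points along the fingers, y is the line along which they close (so a half turn about z gives the same grasp; the last joint's range is limited). The gripper opens to 85 mm and grips with 20 to 120 N. Pads are 22 mm wide; open, the fingers measure 114 mm over their backs; the gripper's body (76 mm by 85 mm) begins 54 mm behind the grasp point. The pads swing forward as they close: fully open they stand 13 mm farther back than shut.
Start: joints at [1.065, 0.313, 1.498, -0, 1.331, -0.223], TCP at [146.512, 504.148, 231.294] pointing down, gripper open.
Joint ranges: [-2.94, 2.94], [-0.97, 2.17], [0.19, 2.56], [-1.23, 4.37], [0.02, 3.11], [-2.88, 2.88]. Speed limits (rad/s): [2.39, 2.39, 3.01, 3.14, 3.14, 3.14].

### API

Orientations are given as a unit quaternion [w, x, y, z].
In Python, from rig import ctrl gives the robot as it stands.
- The arm moves only by the shell command python3 -m inch 'ROWS' [OPENING] [FORCE]. ROWS is text: rows parted by semicolons, each of 6 numbers parted by spaces: the shift along the tool's x, y, z in mm, then the turn, a rotation vector about the tool's x, y, z in units of 6 degrees (1.0 is 6 degrees). A call has exactly 10 rows; each row shifts and turns the commanded pose from where the row before left it, along the tool's axes as they then stand; what a row does not reach is not made up. A row lasts 1/12 s, in which the tool goes at most 41.7 mm and 7.16 degrees, less where a joint would pass 70% of its speed; a pose out of reach is approached as far as the arm can. A call with a gripper value outside its range is refused whole. OPENING is the opening, from 0 (shut) to 1 (fully open), set as the call begins (- or left out, the last holds). The fingers move at their own pace and stop on an object; FORCE is the grip in N (left out, the last holds). Time passes only in rows, so rows that do not move let the fingers close, or fill a call up. It gives the time, the measured TCP pose, the force, the opening and the grip force at its end, in the units of the state.
- ctrl.sense(): the state, without advancing time (a new reading comes with each control period).
- ctrl.capture(name): name is "scene" or "top" or "wrist"; returns a dict with "image" (480x640x3 uint8, red, green, blue), "intrinsics" (3x3 intrinsics, pixels), "D" ([k1, k2, p1, p2, k3] as OpenCV has them; the pictures are not rectified), "rvec" (rotation vector, rad) and "tvec" (3), from world to camera coordinates, as OpenCV has them. Camera axes: x right, y down, z forward; pixel columns grow to the right and rows downward; lengths in mm; the calibration is good to about 2 mm. A picture is of the moment at which its call begins. There is no depth.
- ctrl.finish_job(): hands the job in; it is judged then, once.
The state is a dict: "time_s": time; "joints": joint angles; "dq": joint speeds; "tau": joint torques, N m; "eef_pos": TCP position; "ee_rot": TCP orientation; "force": force on the tool from outside, world axes, zero at the start; "wrist_torque": the same for the moment, N m; "grip_width": opening from 0.0 (shut) to 1.0 (fully open); "grip_force": force on a finger pad.
Only numpy, scipy, OpenCV 4.12 (cv2) and the standard library are available. Lean on these libraries where they do the work, as an engineer would, in place of code of your own. Each camera call takes 0.05 s, during which the arm holds its last target. There are 200 camera calls.

## Working session

There is one attempt and no reset: what is moved stays moved. The work goes in short steps, Python scripts to look and compute and a shell command to move; the robot and the scene stay as the last step left them, time stands still between calls to the robot, and variables do not carry over. Pictures are saved under pics/ and viewed, at most 10 in all, crops included, and the job is handed in when it is done.

```bash
mkdir -p pics; ls; python3 - <<'E'
from rig import ctrl
import cv2,pickle
d={}
for n in ("scene","top","wrist"):
    c=ctrl.capture(n); d[n]=c; cv2.imwrite(f"pics/{n}0.png",c["image"][:,:,::-1])
    print(n,c["rvec"],c["tvec"],c["intrinsics"])
pickle.dump(d,open("c0.pkl","wb"))
print(ctrl.sense())
E
```

```text
pics
scene [ 2.40202943  1.0507865  -0.28186842] [-359.62537782 -220.91876177 1372.88857593] [[517.50430776   0.         321.42997422]
 [  0.         517.50430776 233.57045466]
 [  0.           0.           1.        ]]
top [ 2.15288839 -2.10287728  0.22596202] [  18.93134206  504.45816647 1157.36714268] [[477.80946616   0.         318.92582447]
 [  0.         477.80946616 240.9840977 ]
 [  0.           0.           1.        ]]
wrist [-2.32837984 -1.7496161  -0.23769665] [-524.31753803  -35.33123391  378.32253644] [[396.4356206    0.         317.01896979]
 [  0.         396.4356206  238.7642915 ]
 [  0.           0.           1.        ]]
{'time_s': 0.15, 'joints': array([ 1.06461461e+00,  3.13308675e-01,  1.49823366e+00,  3.33095637e-05,
        1.33098629e+00, -2.23372631e-01]), 'dq': array([-0.00079033, -0.00155807, -0.0017765 ,  0.0004736 , -0.00063255,
       -0.000194  ]), 'tau': array([ 1.22418645e-03, -4.12368178e+01, -2.59795994e+01, -1.39608360e-04,
        3.22050422e-03, -7.01223570e-06]), 'eef_pos': array([146.4043144 , 503.98714436, 230.8839692 ]), 'ee_rot': array([-1.82060883e-04,  1.40937685e-01,  9.90018358e-01, -4.31420814e-04]), 'force': array([-0.65164462,  0.27378811,  0.4729183 ]), 'wrist_torque': array([0.01738504, 0.00972728, 0.03728411]), 'grip_force': 0.0, 'grip_width': 1.0026456869162625}
```

View pics/scene0.png

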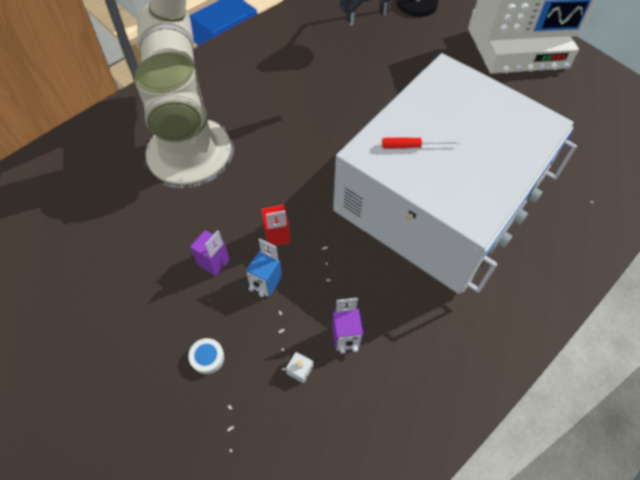

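View pics/top0.png

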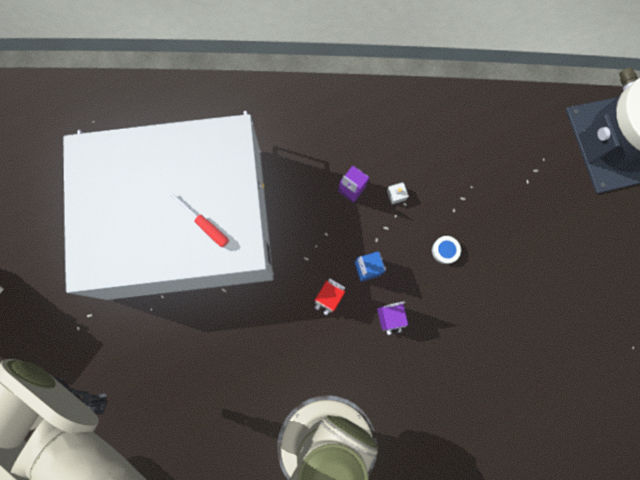

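Candidates of the same shape, in the scene view: blue (265,270), red (276,225), purple (210,253) and purple (348,325). The blue box fits the description; the blue lid in the top view at (447,250) belongs to the tin. I'll confirm this in an enlarged crop.

```bash
cat > h.py <<'E'
import numpy as np,cv2,pickle
from scipy.spatial.transform import Rotation as R
def ray(c,px):
    u=cv2.undistortPoints(np.array([[px]],float),c["intrinsics"],np.array(c["D"]))[0,0]
    Rm=cv2.Rodrigues(np.array(c["rvec"]))[0]; t=np.array(c["tvec"]).ravel()
    return -Rm.T@t, Rm.T@np.array([u[0],u[1],1.])
def atz(c,px,z):
    o,d=ray(c,px); return o+d*(z-o[2])/d[2]
def proj(c,P):
    return cv2.projectPoints(np.array(P,float).reshape(-1,1,3),np.array(c["rvec"]),np.array(c["tvec"]),c["intrinsics"],np.array(c["D"]))[0].reshape(-1,2)
def tri(obs):
    A=np.zeros((3,3));b=np.zeros(3)
    for c,p in obs:
        o,d=ray(c,p);d/=np.linalg.norm(d);M=np.eye(3)-np.outer(d,d);A+=M;b+=M@o
    return np.linalg.solve(A,b)
E
python3 - <<'E'
from h import *
d=pickle.load(open("c0.pkl","rb"))
s=d["scene"]["image"];t=d["top"]["image"]
def crop(im,x,y,w,h,k): return cv2.resize(im[y:y+h,x:x+w],None,fx=k,fy=k,interpolation=cv2.INTER_CUBIC)
a=crop(s,235,230,50,75,8) # 400x600
b=crop(t,345,242,50,37,8) #400x296
c=crop(s,392,195,50,38,8)
im=np.hstack([a,np.vstack([b,c])[:600]])
cv2.imwrite("pics/crop1.png",im[:,:,::-1]);print(im.shape)
for n,p,z in (("top",(250,116),220),("top",(64,136),220),("top",(67,291),220),("top",(271,277),220),("top",(370,266),90),("scene",(337,157),220),("scene",(478,252),220),("scene",(573,124),220),("scene",(443,55),220),("scene",(267,262),85)): print(n,p,atz(d[n],p,z).round(0))
E
```

```text
(600, 800, 3)
top (250, 116) [757. 197. 220.]
top (64, 136) [699. 619. 220.]
top (67, 291) [348. 567. 220.]
top (271, 277) [390. 134. 220.]
top (370, 266) [437. -93.  90.]
scene (337, 157) [414. 148. 220.]
scene (478, 252) [759. 186. 220.]
scene (573, 124) [704. 620. 220.]
scene (443, 55) [353. 572. 220.]
scene (267, 262) [444. -81.  85.]
```

View pics/crop1.png

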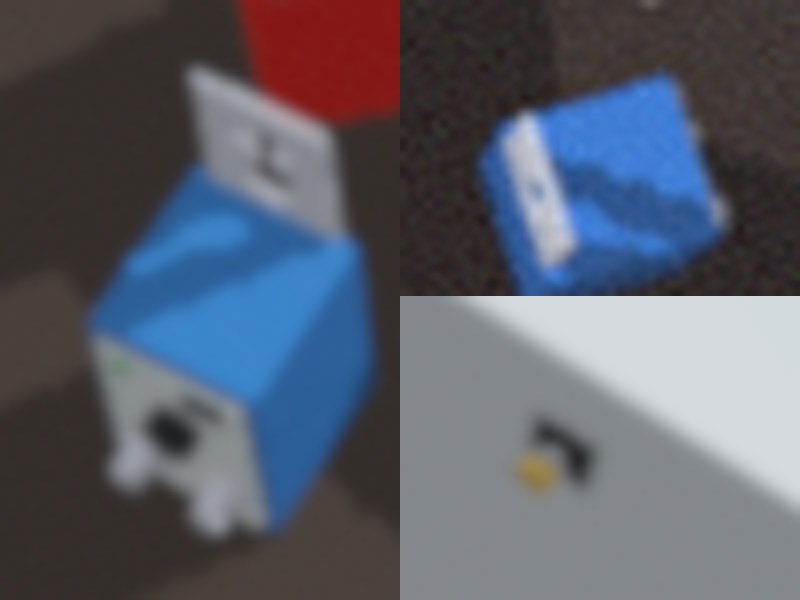

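The crop confirms the target: a blue body with a steel ear at its back, sockets facing the camera, and the brass screw head at scene (409,217). Next I'll fit the poses of the box and the amplifier.

```bash
python3 - <<'E'
from h import *
from scipy.optimize import least_squares
d=pickle.load(open("c0.pkl","rb"))
def fit(obs,x0):
    def f(q):
        T=R.from_euler('z',q[2]);r=[]
        for n,p,P in obs: r.append(proj(d[n],T.apply(P)+[q[0],q[1],0])[0]-p)
        return np.ravel(r)
    s=least_squares(f,x0,x_scale=[10,10,.1],loss='soft_l1'); print(s.x.round(3),np.degrees(s.x[2]).round(1)); print(s.fun.reshape(-1,2).round(1).tolist()); return s.x
S,T="scene","top"
b=fit([(S,(258.8,238.5),(-20,26.5,138)),(S,(276.9,246.2),(20,26.5,138)),(S,(246.4,270.2),(-26,-27.5,85)),(S,(266.2,280.2),(26,-27.5,85)),(S,(279.7,260.3),(26,27.5,85)),(S,(269.3,296.2),(26,-27.5,0)),(S,(259,251),(-26,27.5,85)),
(T,(378.7,251.4),(26,-27.5,85)),(T,(385.5,270.7),(-26,-27.5,85)),(T,(360.6,256),(20,26.5,138)),(T,(365,275),(-20,26.5,138))],[440,-85,.2])
a=fit([(T,(250,116),(180,-215,220)),(T,(64,136),(180,215,220)),(T,(67,291),(-180,215,220)),(T,(271,277),(-180,-215,220)),(S,(337,157),(-180,-215,220)),(S,(478,252),(180,-215,220)),(S,(573,124),(180,215,220)),(S,(443,55),(-180,215,220)),(S,(334,210),(-180,-215,0)),(S,(463,291),(180,-215,0))],[560,380,.14])
A=R.from_euler('z',a[2]);ta=np.array([a[0],a[1],0])
print("root",A.apply([20,-215,185])+ta)
o,r=ray(d[S],(408.9,217));o=A.inv().apply(o-ta);r=A.inv().apply(r);h=o+r*(-226-o[1])/r[1];print("head amp",h,"world",A.apply(h)+ta)
c=d["wrist"];Rm=cv2.Rodrigues(c["rvec"])[0];p=-Rm.T@c["tvec"].ravel();w=np.array([-1.82060883e-04,1.40937685e-01,9.90018358e-01,-4.31420814e-04])
Q=R.from_quat(w[[1,2,3,0]]);print("tool R",Q.as_matrix().round(3).tolist(),"cam in tool",Q.inv().apply(p-[146.4,504,230.9]),"axes",(Q.inv().as_matrix()@Rm.T).round(3).tolist())
for nm,n,px,z in(("tin",T,(447,250),26),("cube",T,(398,193),40),("red",T,(330,296),85),("pur1",T,(394,318),85),("pur2",T,(353,183),85)): print(nm,atz(d[n],px,z).round())
E
```

```text
[ 4.42436e+02 -9.32780e+01  3.34000e-01] 19.1
[[-0.3, 0.6], [-1.8, 0.8], [-1.2, -0.2], [-0.0, 0.3], [-0.3, -0.2], [-0.0, 1.1], [-0.3, -0.9], [-1.9, -0.6], [-1.6, 0.2], [-1.6, 0.2], [-0.4, -2.5]]
[5.54428e+02 3.83073e+02 1.35000e-01] 7.7
[[1.3, -2.0], [-0.3, -2.1], [-2.2, 0.4], [-5.4, -7.3], [-3.6, -1.8], [3.6, -1.8], [0.0, 0.0], [-1.9, -1.2], [-3.3, 3.1], [-8.1, 7.3]]
root [603.16047139 172.71540607 185.        ]
head amp [  24.22101728 -226.          195.20514703] world [608.8224719  162.3829941  195.20514703]
tool R [[-0.96, 0.279, -0.0], [0.279, 0.96, -0.001], [0.0, -0.001, -1.0]] cam in tool [  68.26148754    0.1628723  -141.73220071] axes [[0.001, -0.963, -0.27], [1.0, 0.001, -0.001], [0.001, -0.27, 0.963]]
tin [ 493. -302.   26.]
cube [ 638. -173.   40.]
red [363.   2.  85.]
pur1 [ 314. -152.   85.]
pur2 [647. -51.  85.]
```

View pics/wrist0.png

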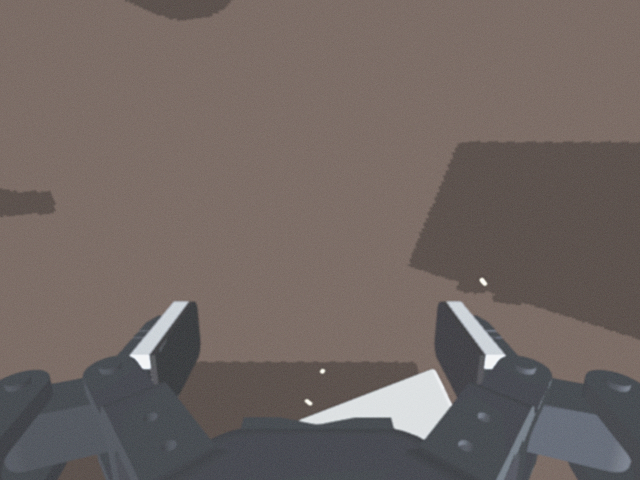

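```bash
R='-17.7 -20.2 0 0 0 0'; cat > st.py <<'E'
from rig import ctrl
import numpy as np
s=ctrl.sense();print(s["time_s"],s["joints"].round(3),s["eef_pos"].round(1),s["ee_rot"].round(4),s["force"].round(1),s["grip_width"],s["grip_force"])
E
python3 -m inch '0 0 -25 0 0 0; 0 0 -30 0 0 0; 0 0 -30 0 0 0; -17 -20 0 0 0 0; -17 -20 0 0 0 0; -17 -20 0 0 0 0; -17 -20 0 0 0 0; -17 -20 0 0 0 0; -17 -20 0 0 0 0; -17 -20 0 0 0 0' 1 
python3 -m inch '-17 -20 0 0 0 0; -17 -20 0 0 0 0; -17 -20 0 0 0 0; -17 -20 0 0 0 0; -17 -20 0 0 0 0; -17 -20 0 0 0 0; -17 -20 0 0 0 0; -17 -20 0 0 0 0; -17 -20 0 0 0 0; -17 -20 0 0 0 0'
python3 st.py
```

```text
time_s: 0.98
eef_pos: [221.9, 335.3, 316.1]
ee_rot: [-0.0, 0.141, 0.99, -0.0]
force: [-0.2, 0.7, 0.6]
grip_width: 1.0
grip_force: 0.0
time_s: 1.82
eef_pos: [329.3, 95.7, 316.2]
ee_rot: [0.0, 0.141, 0.99, 0.0]
force: [1.0, 0.3, 0.2]
grip_width: 1.002
grip_force: 0.0
1.8167 [-0.063 -0.164  1.795  0.     1.511 -1.351] [329.3  95.7 316.2] [0.    0.141 0.99  0.   ] [1.  0.3 0.2] 1.0022888775071819 0.0
```

```bash

python3 -m inch '-24 -26 0 0 0 0; -24 -26 0 0 0 0; -24 -26 0 0 0 0; -24 -26 0 0 0 0; -24 -26 0 0 0 0; -24 -26 0 0 0 0; -24 -26 0 0 0 0; -24 -26 0 0 0 0; -24 -26 0 0 0 0; -27 -32 0 0 0 0'
python3 -m inch '0 0 0 0 0 0.912; 0 0 0 0 0 0.912; 0 0 0 0 0 0.912; 0 0 0 0 0 0.912; 0 0 0 0 0 0.912; 0 0 0 0 0 0.912; 0 0 0 0 0 0.912; 0 0 0 0 0 0.912; 0 0 0 0 0 0.912; 0 0 0 0 0 0.912'
python3 st.py
python3 -m inch '0 0 0 0 0.8 0; 0 0 0 0 0.8 0; 0 0 0 0 0.8 0; 0 0 0 0 0.8 0; 0 0 0 0 0.8 0; 0 0 0 0 0.8 0; 0 0 0 0 0.8 0; 0 0 0 0 0.8 0; 0 0 0 0 0.8 0; 0 0 0 0 0.8 0' 
python3 st.py
```

```text
time_s: 2.65
eef_pos: [488.6, -227.1, 316.2]
ee_rot: [-0.0, 0.141, 0.99, 0.0]
force: [0.9, -0.1, 0.7]
grip_width: 1.001
grip_force: 0.0
time_s: 3.48
eef_pos: [488.1, -226.0, 316.0]
ee_rot: [-0.0, 0.582, 0.813, 0.0]
force: [-0.2, -0.5, 0.6]
grip_width: 0.996
grip_force: 0.0
3.4833 [-0.652  0.298  1.299  0.     1.545 -0.98 ] [ 488.1 -226.   316. ] [-3.000e-04  5.821e-01  8.131e-01  0.000e+00] [-0.2 -0.5  0.6] 0.9956879156606937 0.0
time_s: 4.32
eef_pos: [488.2, -226.3, 316.1]
ee_rot: [-0.333, 0.53, 0.743, 0.237]
force: [0.2, 0.7, 0.3]
grip_width: 1.004
grip_force: 0.0
4.3167 [-0.807  0.687  0.922  0.423  2.28  -0.988] [ 488.2 -226.3  316.1] [-0.3329  0.5295  0.7434  0.2371] [0.2 0.7 0.3] 1.0043416122945477 0.0
```

```bash

python3 -m inch '0 0 0 0 0.5 0; 0 0 0 0 0.5 0; 0 0 0 0 0.5 0; 0 0 0 0 0.5 0; 0 0 0 0 0.5 0; 0 0 0 0 0.33 0; -29 14 0 0 0 0; -29 0 14 0 0 0; -29 0 14 0 0 0; 0 -14 14 0 0 0' 
python3 st.py
python3 - <<'E'
from rig import ctrl
import cv2,pickle
c=ctrl.capture("wrist");pickle.dump(c,open("c1.pkl","wb"));cv2.imwrite("pics/w1.png",c["image"][:,:,::-1])
E
```

```text
time_s: 5.15
eef_pos: [487.9, -224.2, 213.1]
ee_rot: [-0.441, 0.489, 0.685, 0.312]
force: [0.7, 0.0, -0.7]
grip_width: 1.0
grip_force: 0.0
5.15 [-0.829  0.891  0.988  0.506  2.304 -1.034] [ 487.9 -224.2  213.1] [-0.4413  0.4889  0.6848  0.312 ] [ 0.7  0.  -0.7] 0.999929845067111 0.0
```

View pics/w1.png

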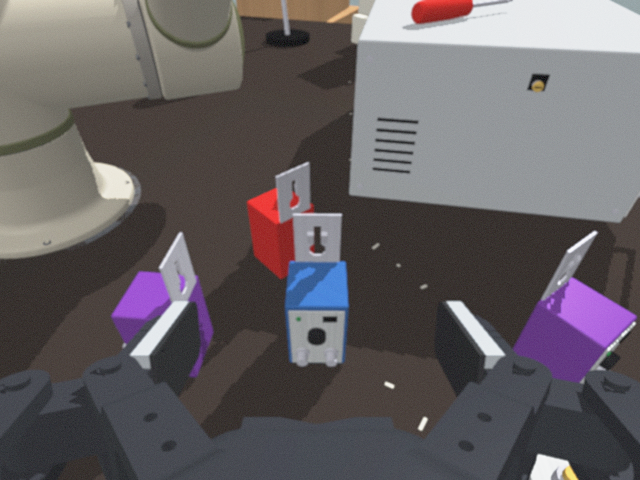

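The blue box is centred at about (317,310) and square to the tool. The screw shows at (538,86), in its opening at (539,83). I'll refine the box pose and the screw position from this view.

```bash
cat > f.py <<'E'
from h import *
from scipy.optimize import least_squares
def fit(obs,x0):
    def f(q):
        T=R.from_euler('z',q[2])
        return np.ravel([proj(c,T.apply(P)+[q[0],q[1],0])[0]-p for c,p,P in obs])
    s=least_squares(f,x0,x_scale=[10,10,.1],loss='soft_l1');print(s.x.round(3),np.degrees(s.x[2]).round(1),s.fun.reshape(-1,2).round(1).tolist());return s.x
def togo(st,P,yaw,tilt):
    """tool-frame shift to P, and rotvec (6deg units) to tool z = (yaw'd +y, tilt deg below horizontal)"""
    w=np.array(st["ee_rot"]);Q=R.from_quat(w[[1,2,3,0]])
    z=R.from_euler('z',yaw).apply([0,np.cos(np.radians(tilt)),-np.sin(np.radians(tilt))])
    y=R.from_euler('z',yaw).apply([1,0,0]);T=R.from_matrix(np.array([np.cross(y,z),y,z]).T)
    print("rot units",np.degrees((Q.inv()*T).as_rotvec()).round(2)/6,"shift in target axes",T.inv().apply(P-st["eef_pos"]).round(1),"now axes",Q.inv().apply(P-st["eef_pos"]).round(1));return z
E
python3 - <<'E'
from f import *
from rig import ctrl
d=pickle.load(open("c0.pkl","rb"));w=pickle.load(open("c1.pkl","rb"))
b=fit([(w,(293,214),(-20,27,138)),(w,(341,214),(20,27,138)),(w,(287.5,308),(-26,-27.5,85)),(w,(346.5,307),(26,-27.5,85)),(w,(290,362),(-26,-27.5,0)),(w,(345,361),(26,-27.5,0)),(w,(290,264),(-26,27.5,85)),(w,(347,263),(26,27.5,85))],[442,-93,.33])
s=d["scene"]
a=fit([(w,(367,40),(-180,-215,220)),(w,(350,194),(-180,-215,0)),(w,(539.5,83.5),(20,-215,185)),(w,(625,217),(180,-215,0)),
(s,(337,157),(-180,-215,220)),(s,(478,252),(180,-215,220)),(s,(573,124),(180,215,220)),(s,(443,55),(-180,215,220))],[560,380,.14])
A=R.from_euler('z',a[2]);ta=np.array([a[0],a[1],0]);print("root",A.apply([20,-215,185])+ta)
for c,p in((w,(538.5,87)),(s,(408.9,217))):
    o,r=ray(c,p);o=A.inv().apply(o-ta);r=A.inv().apply(r);h=o+r*(-226-o[1])/r[1];print("head amp",h)
B=R.from_euler('z',b[2]);G=B.apply([0,-5,50])+[b[0],b[1],0]
st=ctrl.sense()
z=togo(st,G,b[2],25)
E
```

```text
[ 4.43639e+02 -9.71670e+01  3.26000e-01] 18.7 [[0.2, -0.1], [0.7, -0.1], [-2.4, -0.9], [3.0, 0.2], [0.2, 3.6], [0.2, 4.8], [-0.8, -3.8], [-0.8, -2.7]]
[5.59430e+02 3.84524e+02 1.39000e-01] 8.0 [[-5.8, -2.1], [1.1, 7.9], [3.4, -2.0], [-4.3, 14.2], [-1.4, -0.4], [6.7, -0.5], [1.9, 0.6], [-0.4, -0.5]]
root [609.00758722 174.364655   185.        ]
head amp [  14.02572268 -226.          182.50864088]
head amp [  17.83272165 -226.          193.89795427]
rot units [-0.085      -0.095      -0.01666667] shift in target axes [-95.5   1.3 185.2] now axes [-97.3   3.1 184.2]
```

```bash

python3 -m inch '-19 0.5 18 -0.08 -0.1 0; -19 0.5 18 0 0 0; -19 0.5 18 0 0 0; -19 0 18 0 0 0; -19 0 18 0 0 0; 0 0 16 0 0 0; 0 0 20 0 0 0; 0 0 16 0 0 0; 0 0 10 0 0 0; 0 0 0 0 0 0' 1
python3 - <<'E'
from rig import ctrl
import cv2,pickle
c=ctrl.capture("wrist");pickle.dump(c,open("c2.pkl","wb"));cv2.imwrite("pics/w2.png",c["image"][:,:,::-1])
E
```

```text
time_s: 6.03
eef_pos: [458.4, -131.7, 68.2]
ee_rot: [-0.433, 0.492, 0.688, 0.312]
force: [-0.0, -0.2, -0.6]
grip_width: 1.002
grip_force: 0.0
```

View pics/w2.png

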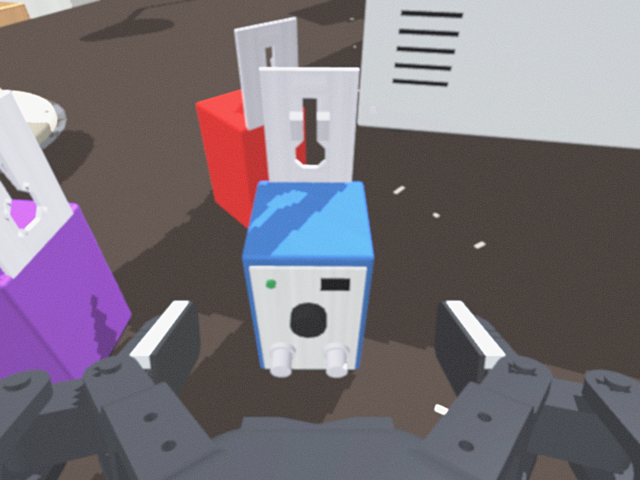

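The box is centred at column 309 and the fingers at 317, so I'll shift 3 mm in -y, advance, then close.

```bash

python3 -m inch '0 -1.5 8 0 0 0; 0 -1.5 10 0 0 0; 0 0 10 0 0 0; 0 0 10 0 0 0; 0 0 10 0 0 0; 0 0 6 0 0 0; 0 0 3 0 0 0; 0 0 0 0 0 0; 0 0 0 0 0 0; 0 0 0 0 0 0' 1
python3 -m inch '0 0 0 0 0 0; 0 0 0 0 0 0; 0 0 0 0 0 0; 0 0 0 0 0 0; 0 0 0 0 0 0; 0 0 0 0 0 0; 0 0 0 0 0 0; 0 0 0 0 0 0; 0 0 0 0 0 0; 0 0 0 0 0 0' 0 90
python3 st.py
```

```text
time_s: 6.92
eef_pos: [439.8, -85.6, 43.9]
ee_rot: [-0.432, 0.493, 0.688, 0.312]
force: [0.5, -0.2, 0.1]
grip_width: 1.001
grip_force: 0.0
time_s: 7.75
eef_pos: [439.7, -85.4, 43.9]
ee_rot: [-0.432, 0.493, 0.688, 0.312]
force: [0.5, -2.8, 4.7]
grip_width: 0.602
grip_force: 93.3
7.75 [-0.731  0.902  1.496  0.473  1.784 -1.226] [439.7 -85.4  43.9] [-0.4317  0.4928  0.6881  0.312 ] [ 0.5 -2.8  4.7] 0.6016922923200622 93.28377485275269
```

```bash

python3 -m inch '5 0 -2 0 0 0; 8 0 -4 0 0 0; 16 0 -7 0 0 0; 16 0 -7 0 0 0; 16 0 -7 0 0 0; 16 0 -7 0 0 0; 16 0 -7 0 0 0; 16 0 -7 0 0 0; 9 0 -4 0 0 0; 0 0 0 0 0 0'
python3 - <<'E'
from f import *
from rig import ctrl
w=pickle.load(open("c2.pkl","rb"))
b=fit([(w,(261,69),(-20,27,138)),(w,(358,68),(20,27,138)),(w,(244,259),(-26,-27.5,85)),(w,(374,259),(26,-27.5,85)),(w,(261,366),(-26,-27.5,0)),(w,(360,369),(26,-27.5,0)),(w,(260,182),(-26,27.5,85)),(w,(363,182),(26,27.5,85)),(w,(311,153),(0,27,100))],[442,-93,.33])
q=np.array([-0.4317,0.4928,0.6881,0.312]);Q=R.from_quat(q[[1,2,3,0]]);print(Q.as_matrix().round(3).tolist())
yaw=np.arctan2(Q.as_matrix()[1,1],Q.as_matrix()[0,1])
k=R.from_euler('z',yaw).apply([0,27.5,100])+[b[0],b[1],0];kt=Q.inv().apply(k-[439.7,-85.4,43.9]);print("yaw",np.degrees(yaw),"key in tool",kt)
tilt=np.degrees(np.arcsin(-Q.as_matrix()[2,2]));print("tilt",tilt)
st=ctrl.sense();print(st["eef_pos"],st["force"])
ya=.138;T=R.from_euler('z',ya)
z=T.apply([0,np.cos(np.radians(tilt)),-np.sin(np.radians(tilt))]);y=T.apply([1,0,0]);TT=np.array([np.cross(y,z),y,z]).T
K=np.array([606,173,187])+T.apply([-4,-81,0]);P=K-TT@kt;print("TCP target",P);togo(st,P,ya,tilt)
E
```

```text
time_s: 8.58
eef_pos: [438.2, -81.6, 174.2]
ee_rot: [-0.43, 0.493, 0.689, 0.312]
force: [-0.2, 0.4, -2.3]
grip_width: 0.598
grip_force: 93.4
[ 4.43589e+02 -9.73230e+01  3.22000e-01] 18.4 [[-1.3, -2.0], [2.2, -0.6], [-3.3, -0.8], [2.7, -0.1], [-0.0, 9.0], [0.3, 6.5], [-2.4, -2.4], [1.5, -2.0], [-0.2, -0.3]]
[[-0.142, 0.948, -0.287], [0.409, 0.32, 0.855], [0.902, 0.004, -0.433]]
yaw 18.641127553725184 key in tool [ 57.05023461   0.09236616 -10.78255369]
tilt 25.633072961879243
[438.15545448 -81.58551686 174.16132858] [-0.22022715  0.35276332 -2.34134893]
TCP target [615.14687949  77.39039498 130.89988043]
rot units [-1.59333333  0.02        0.82333333] shift in target axes [ 18.6 197.2 138.7] now axes [  0.9 218.3 104. ]
```

```bash

python3 -m inch '9 0 -4 -0.3 0 0.16; 9 0 -4 -0.3 0 0.16; 9 0 -4 -0.3 0 0.16; 9 0 -4 -0.3 0 0.16; 0 20 0 -0.3 0 0.16; 0 20 10 -0.1 0 0.02; 0 20 10 0 0 0; 0 20 10 0 0 0; 0 20 10 0 0 0; 0 20 12 0 0 0' 
python3 -m inch '0 20 14 0 0 0; 0 20 14 0 0 0; 0 20 14 0 0 0; 0 16 14 0 0 0; 0 8 10 0 0 0; 0 4 4 0 0 0; 0 0 0 0 0 0; 0 0 0 0 0 0; 0 0 0 0 0 0; 0 0 0 0 0 0' 
python3 st.py
python3 - <<'E'
from f import *
from rig import ctrl
c=ctrl.capture("wrist");pickle.dump(c,open("c3.pkl","wb"));cv2.imwrite("pics/w3.png",c["image"][:,:,::-1])
st=ctrl.sense();togo(st,np.array([615.1,77.4,170.9]),.139,25.63)
E
```

```text
time_s: 9.42
eef_pos: [550.3, -15.9, 188.0]
ee_rot: [-0.403, 0.557, 0.637, 0.349]
force: [0.1, 0.0, -2.4]
grip_width: 0.599
grip_force: 93.7
time_s: 10.25
eef_pos: [628.0, 57.2, 159.3]
ee_rot: [-0.402, 0.557, 0.638, 0.35]
force: [-0.7, -0.6, -2.5]
grip_width: 0.595
grip_force: 93.7
10.25 [-0.425  0.868  1.175  0.901  1.804 -0.683] [628.   57.2 159.3] [-0.4016  0.5566  0.6376  0.3497] [-0.7 -0.6 -2.5] 0.5948955459922722 93.73701453208923
rot units [ 0.02        0.00166667 -0.02      ] shift in target axes [ 19.9 -10.   14.6] now axes [ 19.9 -10.1  14.6]
```

View pics/w3.png

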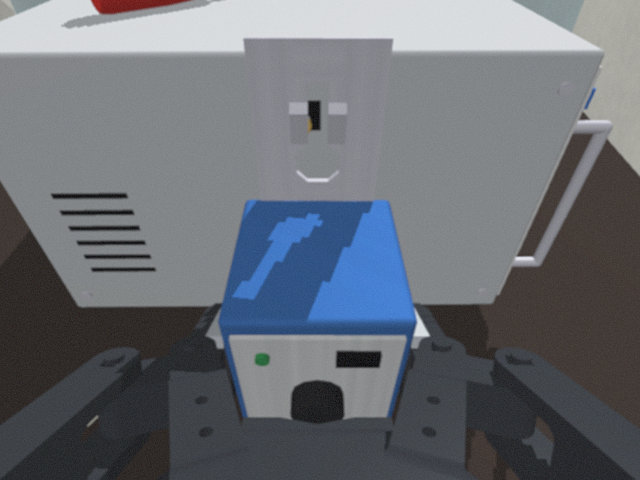

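In this view the box is held square. The ear spans columns 246–391, the lower hole edge is at (318,180), and the brass head shows through the slot near (309,124). Next I'll measure these numerically.

```bash
python3 - <<'E'
from f import *
w=pickle.load(open("c3.pkl","rb"));im=w["image"]
hsv=cv2.cvtColor(im,cv2.COLOR_RGB2HSV)[95:190,280:360]
m=(hsv[...,0]>10)&(hsv[...,0]<32)&(hsv[...,1]>90)
ys,xs=np.nonzero(m);print("brass n",len(xs),xs.min()+280,xs.max()+280,ys.min()+95,ys.max()+95,xs.mean()+280,ys.mean()+95)
g=cv2.cvtColor(im,cv2.COLOR_RGB2GRAY)
dk=g[95:140,300:335]<45;ys,xs=np.nonzero(dk);print("dark",xs.min()+300,xs.max()+300,ys.min()+95,ys.max()+95)
pos=np.array([628.0,57.2,159.3]);q=np.array([-0.4016,0.5566,0.6376,0.3497]);Q=R.from_quat(q[[1,2,3,0]])
M=Q.as_matrix();yaw=np.arctan2(M[1,1],M[0,1]);print("tool yaw",np.degrees(yaw))
kt=np.array([57.05,.09,-10.78]);up=Q.inv().apply([0,0,1]);xx=np.array([0,1,0]);yy=np.cross(up,xx)
B=lambda p:pos+Q.apply(kt+p[0]*xx+(p[1]-27.5)*yy+(p[2]-100)*up)
names=[((-20,25.5,138),(246,40)),((20,25.5,138),(391,40)),((0,25.5,100),(318,157)),((0,27.5,93),(318,180)),((-26,27.5,85),(244,202)),((26,27.5,85),(388,202)),((-26,-27.5,85),(222,324)),((26,-27.5,85),(411,324))]
for P,o in names: print(P,proj(w,B(P)).round(1),o)
# amp fit
a=fit([(w,(603,50),(180,-215,220)),(w,(80,306),(-180,-215,0)),(w,(492,303),(180,-215,0)),(w,(314.5,115),(20,-215,188))],[556,384,.139])
E
```

```text
brass n 36 308 317 106 130 310.47222222222223 123.86111111111111
dark 309 319 102 128
tool yaw 7.801122121431385
(-20, 25.5, 138) [[239.6  36.3]] (246, 40)
(20, 25.5, 138) [[393.8  36.2]] (391, 40)
(0, 25.5, 100) [[317.  164.3]] (318, 157)
(0, 27.5, 93) [[317.  179.3]] (318, 180)
(-26, 27.5, 85) [[243.1 198.7]] (244, 202)
(26, 27.5, 85) [[391.  198.6]] (388, 202)
(-26, -27.5, 85) [[211.9 328.7]] (222, 324)
(26, -27.5, 85) [[422.1 328.7]] (411, 324)
[5.54564e+02 3.95194e+02 1.49000e-01] 8.5 [[1.7, -7.8], [10.5, 1.7], [-3.0, 0.5], [-4.6, -13.3]]
```

```bash

python3 -m inch '0.4 -0.5 6 0 0 0; 0.4 -0.5 6 0 0 0; 0.4 -0.5 6 0 0 0; 0.4 -0.5 6 0 0 0; 0.4 -0.5 6 0 0 0; 0.4 -0.5 6 0 0 0; 0.4 -0.5 6 0 0 0; 0.4 -0.5 6 0 0 0; 0.4 0 6 0 0 0; 0 0 0 0 0 0' 
python3 st.py
python3 - <<'E'
from f import *
from rig import ctrl
w=ctrl.capture("wrist");pickle.dump(w,open("c4.pkl","wb"));im=w["image"]
cv2.imwrite("pics/w4.png",cv2.resize(im[20:220,220:420],None,fx=3,fy=3,interpolation=cv2.INTER_CUBIC)[:,:,::-1])
E
```

```text
time_s: 11.13
eef_pos: [616.8, 108.5, 138.3]
ee_rot: [-0.403, 0.556, 0.638, 0.349]
force: [-0.2, -0.3, -2.6]
grip_width: 0.598
grip_force: 93.7
11.1333 [-0.359  0.854  1.267  0.927  1.713 -0.711] [616.8 108.5 138.3] [-0.4026  0.5561  0.6378  0.3492] [-0.2 -0.3 -2.6] 0.5981587885362758 93.73821973800659
```

View pics/w4.png

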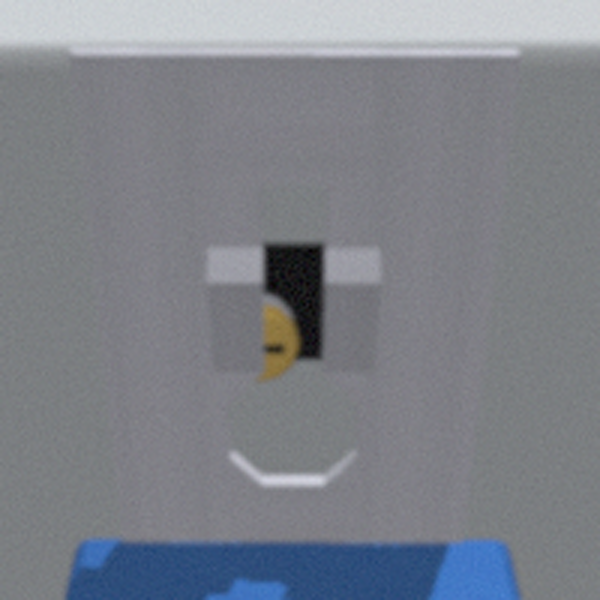

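The crop shows the slot centred at crop column 294. The head's right edge is at 300 and its rows run 305–380, so its centre is near crop (260,343), or image (306.7,134.3). The hole's lower edge is at crop (294,481). I'll turn these into offsets.

```bash
python3 - <<'E'
from f import *
w=pickle.load(open("c4.pkl","rb"));I=lambda x,y:(220+(x+.5)/3-.5,20+(y+.5)/3-.5)
q=np.array([-0.4026,0.5561,0.6378,0.3492]);Q=R.from_quat(q[[1,2,3,0]]);M=Q.as_matrix();yaw=np.arctan2(M[1,1],M[0,1])
F=R.from_euler('z',yaw)   # box axes in world
def r(px):
    o,d=ray(w,px);d=F.inv().apply(d);return F.inv().apply(o),d/d[1]   # per mm of box-y
cam,_=r(I(294,300))
# ear dist from heights & widths: rays to ear top L,R (front face y25.5; z138) and hole bottom (z93)
_,a=r(I(70,50));_,b=r(I(520,50));_,h=r(I(294,484))
print("D by ear width",40/(b[0]-a[0]),"by height",45/((a[2]+b[2])/2-h[2]),"slot",6.2/(r(I(325,300))[1][0]-r(I(265,300))[1][0]))
_,t=r(I(258,305));_,bt=r(I(258,380));print("head plane D",11/(t[2]-bt[2]))
_,c=r(I(260,343))
for De in (100,105,110,115):
  for gap in (30,36,42):
    hole=np.array([h[0]*De,De,h[2]*De+7]);head=c*(De+gap);print(De,gap,"head-hole dx,dz",(head-hole)[[0,2]].round(1))
E
```

```text
D by ear width 114.97031148647575 by height 113.58682493258986 slot 116.65095599217769
head plane D 149.35243806779147
100 30 head-hole dx,dz [-4.  -6.8]
100 36 head-hole dx,dz [-4.2 -9.8]
100 42 head-hole dx,dz [ -4.4 -12.8]
105 30 head-hole dx,dz [-4.2 -6.1]
105 36 head-hole dx,dz [-4.3 -9.1]
105 42 head-hole dx,dz [ -4.5 -12.1]
110 30 head-hole dx,dz [-4.3 -5.3]
110 36 head-hole dx,dz [-4.5 -8.3]
110 42 head-hole dx,dz [ -4.7 -11.3]
115 30 head-hole dx,dz [-4.5 -4.6]
115 36 head-hole dx,dz [-4.6 -7.6]
115 42 head-hole dx,dz [ -4.8 -10.5]
```

```bash

python3 -m inch '-2 -1.2 1 0 0 0; -2 -1.2 1 0 0 0; -2 -1.2 1 0 0 0; -0.3 -1 0 0 0 0; 2.2 0 4.5 0 0 0; 2.2 0 4.5 0 0 0; 2.2 0 4.5 0 0 0; 2.2 0 4.5 0 0 0; 2 0 4.5 0 0 0; 0 0 0 0 0 0' 
python3 st.py
python3 - <<'E'
from f import *
from rig import ctrl
w=ctrl.capture("wrist");pickle.dump(w,open("c5.pkl","wb"));im=w["image"]
cv2.imwrite("pics/w5.png",cv2.resize(im[80:200,260:380],None,fx=5,fy=5,interpolation=cv2.INTER_CUBIC)[:,:,::-1])
E
```

```text
time_s: 12.02
eef_pos: [609.0, 132.5, 131.9]
ee_rot: [-0.402, 0.556, 0.638, 0.349]
force: [-0.2, 0.2, -2.7]
grip_width: 0.599
grip_force: 93.7
12.0167 [-0.328  0.841  1.313  0.943  1.672 -0.723] [609.  132.5 131.9] [-0.4023  0.5559  0.6381  0.3493] [-0.2  0.2 -2.7] 0.5992929957313887 93.73823404312134
```

View pics/w5.png

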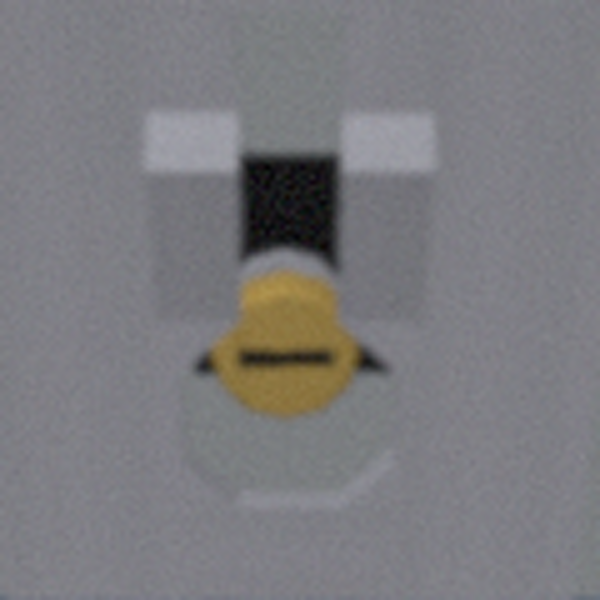

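```bash
python3 - <<'E'
from f import *
w=pickle.load(open("c5.pkl","rb"));I=lambda x,y:(260+(x+.5)/5-.5,80+(y+.5)/5-.5)
q=np.array([-0.4023,0.5559,0.6381,0.3493]);Q=R.from_quat(q[[1,2,3,0]]);M=Q.as_matrix();yaw=np.arctan2(M[1,1],M[0,1]);F=R.from_euler('z',yaw)
r=lambda p:(lambda d:d/d[1])(F.inv().apply(ray(w,p)[1]))
print(np.degrees(yaw))
print("ear D slot",6.2/(r(I(340,230))-r(I(241,230)))[0],"hole w",14/(r(I(396,400))-r(I(183,400)))[0])
print("head D",11/(r(I(360,350))-r(I(213,350)))[0])
h=r(I(290.5,492));c=r(I(286.8,352))
for De in(112,115,118):
  for g in(8,11,14,18): print(De,g,((c*(De+g))-(h*De+[0,0,7]))[[0,2]].round(1))
E
```

```text
7.93065926623089
ear D slot 116.58771477730825 hole w 114.99228498661932
head D 133.3849585310992
112 8 [-0.2 -1. ]
112 11 [-0.2 -2.7]
112 14 [-0.2 -4.3]
112 18 [-0.3 -6.5]
115 8 [-0.2 -0.8]
115 11 [-0.2 -2.4]
115 14 [-0.3 -4.1]
115 18 [-0.3 -6.3]
118 8 [-0.2 -0.5]
118 11 [-0.3 -2.1]
118 14 [-0.3 -3.8]
118 18 [-0.3 -6. ]
```

```bash

python3 -m inch '-1.8 -0.2 0.9 0 0 0; 0 0 0 0 0 0; 0.6 0 1.3 0 0 0; 0.6 0 1.3 0 0 0; 0.6 0 1.2 0 0 0; 0.6 0 1.3 0 0 0; 0.6 0 1.2 0 0 0; 0 0 0 0 0 0; 0 0 0 0 0 0; 0 0 0 0 0 0' 
python3 st.py
python3 - <<'E'
from f import *
from rig import ctrl
w=ctrl.capture("wrist");pickle.dump(w,open("c6.pkl","wb"));im=w["image"]
cv2.imwrite("pics/w6.png",cv2.resize(im[80:200,260:380],None,fx=5,fy=5,interpolation=cv2.INTER_CUBIC)[:,:,::-1])
E
```

```text
time_s: 12.9
eef_pos: [608.2, 138.2, 129.8]
ee_rot: [-0.402, 0.556, 0.638, 0.35]
force: [0.4, -0.9, -2.6]
grip_width: 0.601
grip_force: 93.7
12.9 [-0.32   0.841  1.321  0.947  1.661 -0.724] [608.2 138.2 129.8] [-0.402   0.5563  0.6378  0.3495] [ 0.4 -0.9 -2.6] 0.6005713856115744 93.7374758720398
```

View pics/w6.png

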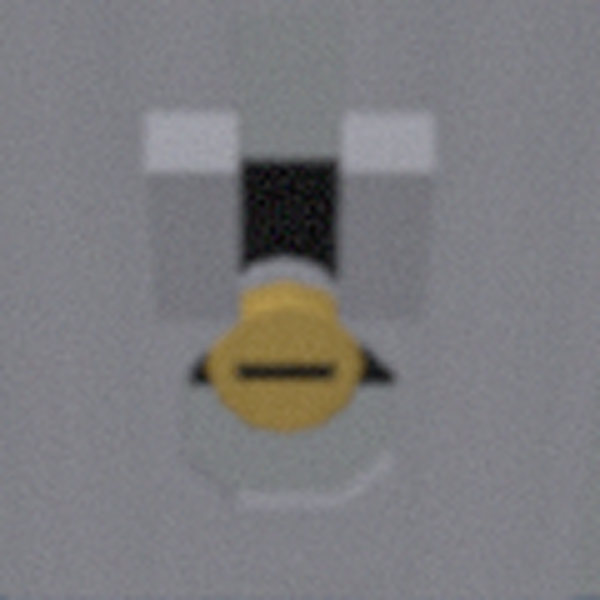

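```bash
python3 - <<'E'
from f import *
w=pickle.load(open("c6.pkl","rb"));I=lambda x,y:(260+(x+.5)/5-.5,80+(y+.5)/5-.5)
q=np.array([-0.402,0.5563,0.6378,0.3495]);Q=R.from_quat(q[[1,2,3,0]]);M=Q.as_matrix();yaw=np.arctan2(M[1,1],M[0,1]);F=R.from_euler('z',yaw)
r=lambda p:(lambda d:d/d[1])(F.inv().apply(ray(w,p)[1]))
print("ear D vert (z93->107)",14/(r(I(290,322))-r(I(290,492)))[2])
print("head D w",11/(r(I(365,369))-r(I(208,369)))[0],"h",11/(r(I(287,308))-r(I(287,430)))[2])
h=r(I(290.5,492));c=r(I(287,369))
for De in(114,117):
  for g in(1,3,5,8,11): print(De,g,((c*(De+g))-(h*De+[0,0,7]))[[0,2]].round(1))
E
```

```text
ear D vert (z93->107) 126.32106386163748
head D w 123.99586043109191 h 142.37639004807323
114 1 [-0.2  1.7]
114 3 [-0.2  0.6]
114 5 [-0.2 -0.5]
114 8 [-0.2 -2.2]
114 11 [-0.2 -3.8]
117 1 [-0.2  2. ]
117 3 [-0.2  0.9]
117 5 [-0.2 -0.2]
117 8 [-0.2 -1.9]
117 11 [-0.2 -3.6]
```

The head is at crop (287,369) and the hole centre near row 405, so it's laterally aligned. I'll lower slightly and advance by feel, measuring brass extents numerically from here.

```bash
cat > br.py <<'E'
from f import *
from rig import ctrl
w=ctrl.capture("wrist");im=w["image"];hsv=cv2.cvtColor(im,cv2.COLOR_RGB2HSV)
m=np.zeros(im.shape[:2],bool);m[80:200,280:360]=((hsv[...,0]>12)&(hsv[...,0]<32)&(hsv[...,1]>90))[80:200,280:360]
ys,xs=np.nonzero(m)
if len(xs): print("brass n",len(xs),"x",xs.min(),xs.max(),"y",ys.min(),ys.max(),"mean",xs.mean().round(1),ys.mean().round(1), "widest row",max(((m[r].sum(),r) for r in range(80,200))))
s=ctrl.sense();F=R.from_euler('z',.1385);Q=R.from_quat(np.array(s["ee_rot"])[[1,2,3,0]])
print("t",s["time_s"],"pos(amp axes)",F.inv().apply(s["eef_pos"]).round(2),"force(amp)",F.inv().apply(s["force"]).round(2),"torque",F.inv().apply(s["wrist_torque"]).round(2),"yaw/tilt",np.degrees([np.arctan2(Q.as_matrix()[1,1],Q.as_matrix()[0,1]),np.arcsin(-Q.as_matrix()[2,2])]).round(2))
E
python3 br.py
python3 -m inch '-0.5 -0.1 0.3 0 0 0; -0.6 -0.1 0.2 0 0 0; 0 0 0 0 0 0; 0.4 0 0.9 0 0 0; 0.4 0 0.9 0 0 0; 0.4 0 0.9 0 0 0; 0.5 0 0.9 0 0 0; 0 0 0 0 0 0; 0 0 0 0 0 0; 0 0 0 0 0 0' >/dev/null
python3 br.py
```

```text
brass n 655 x 300 333 y 118 165 mean 316.8 151.2 widest row (np.int64(33), 152)
t 13.0 pos(amp axes) [621.46  52.92 129.8 ] force(amp) [ 0.13 -0.26 -1.18] torque [-0.73  0.01 -0.03] yaw/tilt [ 7.85 25.63]
brass n 723 x 300 334 y 117 168 mean 317.1 153.5 widest row (np.int64(35), 154)
t 13.8833 pos(amp axes) [621.25  56.89 128.58] force(amp) [ 0.14 -0.53 -3.04] torque [-0.75 -0.01  0.02] yaw/tilt [ 7.86 25.62]
```

```bash

for i in 1 2; do python3 -m inch '0 0 0 0 0 0; 0.15 0 0.3 0 0 0; 0.15 0 0.3 0 0 0; 0.15 0 0.3 0 0 0; 0.15 0 0.3 0 0 0; 0.15 0 0.3 0 0 0; 0.15 0 0.3 0 0 0; 0 0 0 0 0 0; 0 0 0 0 0 0; 0 0 0 0 0 0' >/dev/null
python3 br.py; done
```

```text
brass n 772 x 300 335 y 119 171 mean 317.1 156.1 widest row (np.int64(36), 158)
t 14.7667 pos(amp axes) [621.23  58.93 128.59] force(amp) [ 0.51 -0.09 -2.3 ] torque [-0.75  0.03  0.06] yaw/tilt [ 7.86 25.62]
brass n 786 x 300 334 y 122 174 mean 317.0 159.1 widest row (np.int64(35), 161)
t 15.65 pos(amp axes) [621.25  60.93 128.62] force(amp) [ 0.18  0.18 -2.29] torque [-0.74 -0.02 -0.03] yaw/tilt [ 7.86 25.62]
```

```bash

for i in 1 2; do python3 -m inch '0 0 0 0 0 0; 0.1 0 0.22 0 0 0; 0.1 0 0.22 0 0 0; 0.1 0 0.22 0 0 0; 0.1 0 0.22 0 0 0; 0 0 0 0 0 0; 0 0 0 0 0 0; 0 0 0 0 0 0; 0 0 0 0 0 0; 0 0 0 0 0 0' >/dev/null
python3 br.py; done
```

```text
brass n 803 x 300 335 y 122 176 mean 317.1 160.4 widest row (np.int64(36), 161)
t 16.5333 pos(amp axes) [621.23  61.91 128.6 ] force(amp) [-0.1   0.73 -2.56] torque [-0.77 -0.03  0.02] yaw/tilt [ 7.86 25.62]
brass n 802 x 300 335 y 125 177 mean 317.0 161.9 widest row (np.int64(36), 161)
t 17.4167 pos(amp axes) [621.25  62.89 128.57] force(amp) [-0.41  0.27 -1.85] torque [-0.75  0.01 -0.02] yaw/tilt [ 7.86 25.63]
```

```bash

for i in 1 2; do python3 -m inch '0 0 0 0 0 0; 0.1 0 0.22 0 0 0; 0.1 0 0.22 0 0 0; 0.1 0 0.22 0 0 0; 0.1 0 0.22 0 0 0; 0 0 0 0 0 0; 0 0 0 0 0 0; 0 0 0 0 0 0; 0 0 0 0 0 0; 0 0 0 0 0 0' >/dev/null
python3 br.py; done
```

```text
brass n 813 x 299 335 y 126 178 mean 317.1 163.3 widest row (np.int64(36), 166)
t 18.3 pos(amp axes) [621.23  63.85 128.57] force(amp) [-0.1   0.14 -2.43] torque [-0.69  0.01  0.01] yaw/tilt [ 7.86 25.62]
brass n 817 x 300 335 y 130 180 mean 317.2 164.7 widest row (np.int64(36), 167)
t 19.1833 pos(amp axes) [621.25  64.8  128.53] force(amp) [-0.4  -0.07 -1.79] torque [-0.74 -0.02 -0.01] yaw/tilt [ 7.86 25.62]
```

```bash

for i in 1 2 3; do python3 -m inch '0.1 0 0.22 0 0 0; 0.1 0 0.22 0 0 0; 0.1 0 0.22 0 0 0; 0.1 0 0.22 0 0 0; 0.1 0 0.22 0 0 0; 0.1 0 0.22 0 0 0; 0 0 0 0 0 0; 0 0 0 0 0 0; 0 0 0 0 0 0; 0 0 0 0 0 0' >/dev/null
python3 br.py; done
```

```text
brass n 820 x 299 335 y 129 182 mean 317.1 166.9 widest row (np.int64(36), 168)
t 20.0667 pos(amp axes) [621.24  66.27 128.5 ] force(amp) [-1.07  0.08 -1.8 ] torque [-0.71  0.01  0.03] yaw/tilt [ 7.86 25.62]
brass n 826 x 300 335 y 135 185 mean 317.2 169.2 widest row (np.int64(36), 168)
t 20.95 pos(amp axes) [621.26  67.73 128.49] force(amp) [ 0.13 -0.13 -1.14] torque [-0.73 -0.04  0.01] yaw/tilt [ 7.86 25.62]
brass n 830 x 300 336 y 133 187 mean 317.1 171.4 widest row (np.int64(35), 170)
t 21.8333 pos(amp axes) [621.24  69.18 128.43] force(amp) [-0.57  0.12 -3.72] torque [-0.76  0.03 -0.01] yaw/tilt [ 7.86 25.62]
```

```bash

for i in 1 2 3; do python3 -m inch '0.1 0 0.22 0 0 0; 0.1 0 0.22 0 0 0; 0.1 0 0.22 0 0 0; 0.1 0 0.22 0 0 0; 0 0 0 0 0 0; 0 0 0 0 0 0; 0 0 0 0 0 0; 0 0 0 0 0 0; 0 0 0 0 0 0; 0 0 0 0 0 0' >/dev/null
python3 br.py; done
```

```text
brass n 845 x 300 335 y 135 189 mean 317.2 173.0 widest row (np.int64(36), 169)
t 22.7167 pos(amp axes) [621.26  70.13 128.43] force(amp) [-0.1   0.11 -2.89] torque [-0.71  0.01 -0.01] yaw/tilt [ 7.86 25.63]
brass n 835 x 299 333 y 135 190 mean 317.1 174.5 widest row (np.int64(34), 169)
t 23.6 pos(amp axes) [621.24  71.11 128.4 ] force(amp) [ 0.23 -0.33 -2.04] torque [-0.76 -0.03 -0.01] yaw/tilt [ 7.86 25.62]
brass n 844 x 301 334 y 136 192 mean 317.1 176.1 widest row (np.int64(33), 179)
t 24.4833 pos(amp axes) [621.24  72.07 128.37] force(amp) [-0.3   0.45 -2.42] torque [-0.72  0.03  0.02] yaw/tilt [ 7.86 25.62]
```

```bash

for i in 1 2; do python3 -m inch '0.1 0 0.22 0 0 0; 0.1 0 0.22 0 0 0; 0.1 0 0.22 0 0 0; 0.1 0 0.22 0 0 0; 0 0 0 0 0 0; 0 0 0 0 0 0; 0 0 0 0 0 0; 0 0 0 0 0 0; 0 0 0 0 0 0; 0 0 0 0 0 0' >/dev/null
python3 br.py; done
```

```text
brass n 840 x 300 334 y 137 193 mean 317.1 177.1 widest row (np.int64(34), 170)
t 25.3667 pos(amp axes) [621.28  72.68 128.41] force(amp) [-1.55 -4.5  -1.39] torque [-0.96  0.02  0.32] yaw/tilt [ 7.85 25.65]
brass n 837 x 300 333 y 143 193 mean 316.9 177.3 widest row (np.int64(34), 170)
t 26.25 pos(amp axes) [621.28  72.71 128.35] force(amp) [ -2.8  -13.07  -1.08] torque [-1.15  0.24  0.73] yaw/tilt [ 7.82 25.7 ]
```

Contact with the case came at 13 N, mostly on the left edge, after about 11 mm of travel past the head, so the head is through the hole. I'll ease off and correct the yaw a little.

```bash

python3 -m inch '-0.2 0 -0.45 0 0 0; -0.2 0 -0.45 0 0 0; 0 0 0 0.03 0 -0.015; 0 0 0 0.03 0 -0.015; 0 0 0 0 0 0; 0 0 0 0 0 0; 0 0 0 0 0 0; 0 0 0 0 0 0; 0 0 0 0 0 0; 0 0 0 0 0 0' >/dev/null
python3 br.py
python3 -m inch '0.1 0 0.22 0 0 0; 0.1 0 0.22 0 0 0; 0 0 0 0 0 0; 0 0 0 0 0 0; 0 0 0 0 0 0; 0 0 0 0 0 0; 0 0 0 0 0 0; 0 0 0 0 0 0; 0 0 0 0 0 0; 0 0 0 0 0 0' >/dev/null
python3 br.py
```

```text
brass n 847 x 300 336 y 149 193 mean 316.9 177.4 widest row (np.int64(33), 180)
t 27.1333 pos(amp axes) [621.38  72.84 128.37] force(amp) [ 0.41 -4.66 -1.57] torque [-1.    0.08  0.09] yaw/tilt [ 8.25 25.64]
brass n 840 x 300 333 y 142 193 mean 316.9 177.4 widest row (np.int64(34), 170)
t 28.0167 pos(amp axes) [621.4   72.85 128.37] force(amp) [-0.51 -8.88 -1.43] torque [-1.08  0.12  0.29] yaw/tilt [ 8.24 25.67]
```

```bash

python3 -m inch '-0.3 0 -0.6 0 0 0; -0.68 0 0.325 0 0 0; -0.68 0 0.325 0 0 0; -0.68 0 0.325 0 0 0; -0.68 0 0.325 0 0 0; -0.68 0 0.325 0 0 0; -0.68 0 0.325 0 0 0; 0 0 0 0 0 0; 0 0 0 0 0 0; 0 0 0 0 0 0' >/dev/null
python3 br.py
```

```text
brass n 935 x 299 336 y 124 181 mean 317.4 164.4 widest row (np.int64(38), 167)
t 28.9 pos(amp axes) [621.24  72.86 123.63] force(amp) [ 0.02 -3.73 -1.15] torque [-0.93 -0.12 -0.08] yaw/tilt [ 8.26 25.64]
```

```bash

for i in 1 2; do python3 -m inch '-0.45 0 0.215 0 0 0; -0.45 0 0.215 0 0 0; -0.45 0 0.215 0 0 0; -0.45 0 0.215 0 0 0; -0.45 0 0.215 0 0 0; -0.45 0 0.215 0 0 0; 0 0 0 0 0 0; 0 0 0 0 0 0; 0 0 0 0 0 0; 0 0 0 0 0 0' >/dev/null
python3 br.py; done
```

```text
brass n 959 x 298 336 y 124 173 mean 317.4 156.3 widest row (np.int64(39), 157)
t 29.7833 pos(amp axes) [621.21  72.87 120.7 ] force(amp) [-0.1  -2.71 -2.27] torque [-0.88 -0.04 -0.03] yaw/tilt [ 8.26 25.63]
brass n 960 x 300 335 y 130 165 mean 317.3 147.6 widest row (np.int64(36), 153)
t 30.6667 pos(amp axes) [621.22  72.84 117.73] force(amp) [ 0.14 -2.15 -2.82] torque [-0.83 -0.08  0.04] yaw/tilt [ 8.26 25.63]
```

```bash

for i in 1 2; do python3 -m inch '-0.3 0 0.144 0 0 0; -0.3 0 0.144 0 0 0; -0.3 0 0.144 0 0 0; -0.3 0 0.144 0 0 0; -0.3 0 0.144 0 0 0; -0.3 0 0.144 0 0 0; -0.3 0 0.144 0 0 0; -0.3 0 0.144 0 0 0; 0 0 0 0 0 0; 0 0 0 0 0 0' >/dev/null
python3 br.py; done
```

```text
brass n 997 x 300 335 y 99 158 mean 317.2 139.8 widest row (np.int64(36), 142)
t 31.55 pos(amp axes) [621.27  72.86 115.27] force(amp) [ 0.62 -2.29  1.66] torque [-0.34  0.01  0.03] yaw/tilt [ 8.26 25.62]
brass n 1047 x 299 335 y 86 149 mean 317.2 131.1 widest row (np.int64(37), 133)
t 32.4333 pos(amp axes) [621.26  72.85 112.57] force(amp) [-0.13 -1.76  4.07] torque [-0.03 -0.02  0.04] yaw/tilt [ 8.26 25.62]
```

```bash

for i in 1 2; do python3 -m inch '-0.2 0 0.096 0 0 0; -0.2 0 0.096 0 0 0; -0.2 0 0.096 0 0 0; -0.2 0 0.096 0 0 0; -0.2 0 0.096 0 0 0; -0.2 0 0.096 0 0 0; -0.2 0 0.096 0 0 0; -0.2 0 0.096 0 0 0; 0 0 0 0 0 0; 0 0 0 0 0 0' >/dev/null
python3 br.py; done
```

```text
brass n 1080 x 299 335 y 87 144 mean 317.3 125.3 widest row (np.int64(37), 127)
t 33.3167 pos(amp axes) [621.21  72.83 110.7 ] force(amp) [ 0.08 -0.81  3.11] torque [-0.04 -0.02  0.09] yaw/tilt [ 8.26 25.63]
brass n 1095 x 299 336 y 85 138 mean 317.4 119.4 widest row (np.int64(38), 121)
t 34.2 pos(amp axes) [621.21  72.85 108.87] force(amp) [-0.32 -0.46  2.38] torque [-0.05 -0.03  0.05] yaw/tilt [ 8.26 25.63]
```

```bash

for i in 1 2; do python3 -m inch '-0.2 0 0.096 0 0 0; -0.2 0 0.096 0 0 0; -0.2 0 0.096 0 0 0; -0.2 0 0.096 0 0 0; -0.2 0 0.096 0 0 0; -0.2 0 0.096 0 0 0; 0 0 0 0 0 0; 0 0 0 0 0 0; 0 0 0 0 0 0; 0 0 0 0 0 0' >/dev/null
python3 br.py; done
```

```text
brass n 1113 x 299 336 y 87 134 mean 317.4 114.9 widest row (np.int64(38), 117)
t 35.0833 pos(amp axes) [621.2   72.83 107.56] force(amp) [1.73 0.27 2.41] torque [-0.13  0.05  0.07] yaw/tilt [ 8.26 25.63]
brass n 1136 x 299 336 y 90 129 mean 317.6 109.4 widest row (np.int64(38), 111)
t 35.9667 pos(amp axes) [621.13  72.82 106.06] force(amp) [ 0.25  0.45 -3.02] torque [-0.91  0.03  0.02] yaw/tilt [ 8.26 25.64]
```

The force dropped back to the box's weight, so the washer has snapped down. Now I'll feel for the hard stop.

```bash

for i in 1 2 3; do python3 -m inch '-0.15 0 0.072 0 0 0; -0.15 0 0.072 0 0 0; -0.15 0 0.072 0 0 0; -0.15 0 0.072 0 0 0; 0 0 0 0 0 0; 0 0 0 0 0 0; 0 0 0 0 0 0; 0 0 0 0 0 0; 0 0 0 0 0 0; 0 0 0 0 0 0' >/dev/null
python3 br.py; done
```

```text
brass n 1143 x 299 336 y 89 128 mean 317.3 108.4 widest row (np.int64(38), 110)
t 36.85 pos(amp axes) [621.23  72.86 105.66] force(amp) [-0.23 -0.18 -1.53] torque [-0.75 -0.03 -0.02] yaw/tilt [ 8.26 25.62]
brass n 1150 x 299 336 y 86 126 mean 317.3 106.0 widest row (np.int64(38), 108)
t 37.7333 pos(amp axes) [621.21  72.84 104.96] force(amp) [-0.42 -1.48 -1.88] torque [-0.74 -0.02  0.01] yaw/tilt [ 8.26 25.62]
brass n 1168 x 299 336 y 84 124 mean 317.4 103.6 widest row (np.int64(38), 105)
t 38.6167 pos(amp axes) [621.22  72.82 104.34] force(amp) [ 0.26  0.56 -2.16] torque [-0.74 -0.04  0.  ] yaw/tilt [ 8.26 25.62]
```

```bash

for i in 1 2; do python3 -m inch '-0.15 0 0.072 0 0 0; -0.15 0 0.072 0 0 0; -0.15 0 0.072 0 0 0; 0 0 0 0 0 0; 0 0 0 0 0 0; 0 0 0 0 0 0; 0 0 0 0 0 0; 0 0 0 0 0 0; 0 0 0 0 0 0; 0 0 0 0 0 0' >/dev/null
python3 br.py; done
```

```text
brass n 1179 x 299 336 y 82 122 mean 317.4 101.8 widest row (np.int64(38), 103)
t 39.5 pos(amp axes) [621.21  72.87 103.82] force(amp) [-0.01  0.38 -2.32] torque [-0.73 -0.01 -0.04] yaw/tilt [ 8.26 25.62]
brass n 1180 x 299 336 y 80 120 mean 317.4 100.0 widest row (np.int64(38), 102)
t 40.3833 pos(amp axes) [621.21  72.84 103.33] force(amp) [ 0.67  0.4  -2.06] torque [-0.72 -0.05  0.02] yaw/tilt [ 8.26 25.62]
```

```bash

for i in 1 2; do python3 -m inch '-0.15 0 0.072 0 0 0; -0.15 0 0.072 0 0 0; -0.15 0 0.072 0 0 0; -0.1 0 0.048 0 0 0; 0 0 0 0 0 0; 0 0 0 0 0 0; 0 0 0 0 0 0; 0 0 0 0 0 0; 0 0 0 0 0 0; 0 0 0 0 0 0' >/dev/null
python3 br.py; done
```

```text
brass n 1174 x 298 336 y 80 118 mean 317.4 98.3 widest row (np.int64(39), 100)
t 41.2667 pos(amp axes) [621.22  72.85 102.76] force(amp) [-0.26 -0.43 -0.71] torque [-0.47 -0.01 -0.03] yaw/tilt [ 8.26 25.62]
brass n 1142 x 298 336 y 80 117 mean 317.1 97.2 widest row (np.int64(39), 98)
t 42.15 pos(amp axes) [621.29  72.82 102.29] force(amp) [ 0.02 -0.48  4.54] torque [ 0.2  -0.04  0.06] yaw/tilt [ 8.26 25.61]
```

It's at the hard stop. I'll relieve the push, open, and withdraw straight back.

```bash

python3 -m inch '0.25 0 -0.12 0 0 0; 0 0 0 0 0 0; 0 0 0 0 0 0; 0 0 0 0 0 0; 0 0 0 0 0 0; 0 0 0 0 0 0; 0 0 0 0 0 0; 0 0 0 0 0 0; 0 0 0 0 0 0; 0 0 0 0 0 0' - 25 >/dev/null; python3 br.py
python3 -m inch '0 0 0 0 0 0; 0 0 0 0 0 0; 0 0 0 0 0 0; 0 0 0 0 0 0; 0 0 0 0 0 0; 0 0 0 0 0 0; 0 0 0 0 0 0; 0 0 0 0 0 0; 0 0 0 0 0 0; 0 0 0 0 0 0' 1 25
python3 br.py
```

```text
brass n 1151 x 298 336 y 80 117 mean 317.4 97.4 widest row (np.int64(39), 97)
t 43.0333 pos(amp axes) [621.22  72.81 102.35] force(amp) [ 0.87 -0.81  2.38] torque [-0.04 -0.11 -0.1 ] yaw/tilt [ 8.26 25.63]
time_s: 43.87
eef_pos: [605.2, 157.9, 102.4]
ee_rot: [-0.403, 0.554, 0.64, 0.348]
force: [-1.0, 0.0, 0.5]
grip_width: 1.003
grip_force: 0.0
brass n 1154 x 298 336 y 80 117 mean 317.4 97.4 widest row (np.int64(39), 98)
t 43.9167 pos(amp axes) [621.2   72.82 102.38] force(amp) [-0.34 -0.41  0.47] torque [-0.37 -0.03 -0.06] yaw/tilt [ 8.26 25.62]
```

```bash

python3 -m inch '0 0 -5 0 0 0; 0.5 0 -10 0 0 0; 0.5 0 -10 0 0 0; 0.5 0 -10 0 0 0; 1 0 -12 0 0 0; 3 0 -14 0 0 0; 5 0 -14 0 0 0; 6 0 -14 0 0 0; 0 0 0 0 0 0; 0 0 0 0 0 0' 1
python3 - <<'E'
from f import *
from rig import ctrl
for n in("wrist","scene"):
    c=ctrl.capture(n);pickle.dump(c,open("e_%s.pkl"%n,"wb"))
w=pickle.load(open("e_wrist.pkl","rb"));im=w["image"];hsv=cv2.cvtColor(im,cv2.COLOR_RGB2HSV)
m=((hsv[...,0]>100)&(hsv[...,0]<118)&(hsv[...,1]>130)&(hsv[...,2]>40)).astype(np.uint8)
n,l,s,ce=cv2.connectedComponentsWithStats(m);i=1+np.argmax(s[1:,4]);print("blue",s[i],ce[i])
print("minAreaRect",cv2.minAreaRect(np.argwhere(l==i)[:,::-1].astype(np.float32)))
b=((hsv[...,0]>12)&(hsv[...,0]<32)&(hsv[...,1]>110)&(hsv[...,2]>90));b[200:]=0;ys,xs=np.nonzero(b);print("brass",len(xs),np.median(xs),np.median(ys))
# predicted blue top corners for home pose: amp-frame box in world
F=R.from_euler('z',.1435)
s=ctrl.sense();print(s["eef_pos"],s["force"])
kt=np.array([57.05,.09,-10.78]);q=np.array([-0.403,0.554,0.64,0.348]);Q=R.from_quat(q[[1,2,3,0]]);k=np.array([605.2,157.9,102.4])+Q.apply(kt);print("keyhole",k)
O=k-F.apply([0,27.5,100])
for P in((-26,-27.5,85),(26,-27.5,85),(-26,27.5,85),(26,27.5,85),(-26,-27.5,0),(26,-27.5,0)): print(P,proj(w,O+F.apply(P)).round(1))
a=pickle.load(open("c0.pkl","rb"))["scene"]["image"].astype(int);c=pickle.load(open("e_scene.pkl","rb"))["image"]
for nm,(x,y) in dict(tin=(206,356),cube=(300,367),sd=(415,143),pur2=(348,325),pur1=(210,253),red=(276,225)).items():
    print(nm,np.abs(a[y-14:y+14,x-14:x+14]-c[y-14:y+14,x-14:x+14]).mean().round(1))
E
```

```text
time_s: 44.75
eef_pos: [616.1, 84.8, 156.3]
ee_rot: [-0.402, 0.554, 0.64, 0.349]
force: [0.1, -0.8, -0.1]
grip_width: 1.0
grip_force: 0.0
blue [ 265  203  104  155 7114] [316.30601631 242.88515603]
minAreaRect ((316.4999694824219, 280.0), (102.99998474121094, 153.99996948242188), 0.0)
brass 285 317.0 145.0
[615.51743951  85.85046434 155.36658257] [-0.71324443  0.55828904 -0.56065114]
keyhole [603.19161069 172.75061202 158.4922873 ]
(-26, -27.5, 85) [[262. 268.]]
(26, -27.5, 85) [[371. 268.]]
(-26, 27.5, 85) [[271.9 200.2]]
(26, 27.5, 85) [[361.3 200.2]]
(-26, -27.5, 0) [[274.7 364.3]]
(26, -27.5, 0) [[358.7 364.3]]
tin 4.3
cube 12.3
sd 2.8
pur2 38.6
pur1 2.5
red 74.9
```

The box hangs at the predicted home pose, level and square. The tin and screwdriver are unchanged in the scene view, and the arm never went near the cube. Handing in.

```bash
python3 -c "
from rig import ctrl
print(ctrl.finish_job())"
```

```text
the job is handed in; nothing more can be done
None
```

The blue conditioner is on the brass screw: I felt the washer snap and then the hard stop, released it, and handed in at about 45 s. The last wrist picture shows it level and square on the case; the highest wrist force in my readings was about 13 N, but hand-in returned no verdict.

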